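# Check a leaning gel cassette's gap with a depth gauge

### The arm

A 6-joint arm with a two-finger parallel gripper is mounted at the origin on a cart in front of the work surface, level with it; the furniture and walls round the work are solid. World frame = base frame: x ahead of the robot, y to its left, z up, the work surface at z = 0. Lengths are in m, angles in rad, forces in N, time in s.
With the tool pointing down it reaches from about 0.3 to 0.875 m from the base axis. Payload 6.4 kg.
Tool frame: the origin (TCP) lies between the finger pads; the fingertips stand ctrl.tip_extent ahead of it and the grasp point (between the pads) is the TCP (ctrl.tip_extent is the distance from the TCP to the fingertips, in m); z points along the fingers, y is the line along which they close (so a half turn about z gives the same grasp; the last joint's range is limited). The gripper opens to 85 mm and grips with 20 to 120 N. Pads are 22 mm wide; open, the fingers measure 114 mm over their backs; the gripper's body (76 mm by 85 mm) begins 54 mm behind the grasp point. The pads swing forward as they close: fully open they stand 13 mm farther back than shut.
Start: joints at [1.033, 0.181, 1.607, -0, 1.354, -0.206], TCP at [0.187, 0.544, 0.226] pointing down, gripper open.
Joint ranges: [-2.99, 2.99], [-0.89, 2.07], [0.3, 2.58], [-1.14, 4.28], [0, 2.63], [-3.12, 3.12]. Speed limits (rad/s): [2.57, 2.57, 3.01, 3.14, 3.14, 3.14].

### API

Orientations are given as a unit quaternion [w, x, y, z].
In Python, from bench import ctrl gives the robot as it stands.
- The arm moves only by the tool send_rows, never from a script. Its arguments are lists of equal length, an entry for each row: "dr": the turn, a rotation vector about the tool's x, y, z in units of 6 degrees (1.0 is 6 degrees), a list of three; "xyz": the shift along the tool's x, y, z in cm, a list of three; "jaw": the opening in per cent of the stroke, from 0 (shut) to 100 (fully open). In form: {"dr": [[wx, wy, wz], ...], "xyz": [[dx, dy, dz], ...], "jaw": [jaw, ...]}. A call has exactly 8 rows; each row is the pose to reach, as a shift and turn from the pose commanded when the call began, along the tool's axes at that moment; what a row does not reach only later rows make up. A row lasts 1/8 s, in which the tool goes at most 62.5 mm and 10.7 degrees, less where a joint would pass 70% of its speed; a pose out of reach is approached as far as the arm can. A call with a gripper value outside its range is refused whole. The fingers move at their own pace and stop on an object; the grip force is fixed at half the most. Time passes only in rows, so rows that repeat a pose let the fingers close, or fill a call up. It gives the time, the measured TCP pose, the force, the opening and the grip force at its end, in the units of the state.
- ctrl.get_obs(): the state, without advancing time (a new reading comes with each control period).
- ctrl.camera(name): name is "scene" or "top" or "wrist"; returns the picture (480x640x3 uint8, red, green, blue); there is no depth.
- ctrl.calibration(name): a dict with "camera_matrix" (3x3 intrinsics, pixels), "world_from_camera" (4x4, takes a point from camera to world coordinates). Camera axes: x right, y up, looking along -z (the intrinsics and any distortion apply to the point x, -y, -z); pixel columns grow to the right and rows downward; lengths in m; the calibration is good to about 2 mm. A picture is of the moment at which its call begins: read the wrist's pose just before it. calibration takes no time and is no camera call; for the wrist camera it gives the pose at the moment of the call.
- ctrl.hand_in(): hands the job in; it is judged then, once.
The state is a dict: "time_s": time; "q": joint angles; "dq": joint speeds; "joint_efforts": joint torques, N m; "eef_pos": TCP position; "eef_rot": TCP orientation; "wrist_force": force on the tool from outside, world axes, zero at the start; "torque": the same for the moment, N m; "opening": opening from 0.0 (shut) to 1.0 (fully open); "grasp_force": force on a finger pad.
Only numpy, scipy, OpenCV 4.12 (cv2) and the standard library are available. Lean on these libraries where they do the work, as an engineer would, in place of code of your own. Each camera call takes 0.05 s, during which the arm holds its last target. There are 200 camera calls.

### The job

Check that the gap between the two white plates of the leaning gel cassette is clear: take the wide gauge out of its rack and slide its blade down the gap until the dark line on the blade is level with the plates' upper edge, no further, and hold it still there for a good second. Then draw it out and stand it back in its slot in the rack; leave the narrow gauge in the rack and do not disturb the glassware, the tip box or the marker.

Things in the scene. Friction and masses are not known exactly. Their poses are not given: they have to be found in the camera images.
- wide_gauge: Depth gauge, 165 mm tall, 160 g: flat steel blade with a black ribbed grip on top, upright in either slot of the rack. Origin: centre of the blade's lower tip; z from tip to grip, y across the width, x across the thickness. Blade 60 mm (y) x 5 mm (x), z 0 to 110 mm; a dark line 3 mm broad goes round it 45 mm from the tip. It can lean a few degrees in the slot; both faces are alike.
- wide_gauge_tip (a point): Centre of the wide gauge's blade tip (same point and axes as body wide_gauge).
- wide_gauge_grip (a point): Centre of the wide gauge's grip, 137 mm above the blade's tip. The grip is 64 mm wide (y), 16 mm thick (x) and reaches from 110 to 165 mm above the tip; hold it across its 16 mm thickness.
- narrow_gauge: The other gauge, of the same make and axes but only 135 mm tall, with a blade 32 mm wide and a grip 36 mm wide; it stands in the other slot and stays there.
- gauge_rack: Fixed white rack, 56 x 194 mm, 48 mm high, two slots in a row along its y, centred at y = +48 and -48 mm, each 8 mm wide (x) and 66 mm long (y), floors 8 mm above the table; the slots' long edges are bevelled over the top 8 mm (16 mm wide at the top). Origin: centre of its underside; z up. Gauges stand with their y along the rack's y.
- cassette_stand: Fixed aluminium stand, base 150 x 170 x 10 mm with two side cheeks about 110 mm high, that carries the cassette leaning over towards the robot. Origin: centre of the base's underside, x pointing away from the robot, z up.
- gap_mouth (a point): Centre of the gap's mouth, level with the upper edge of the two white plates, 100 mm above the table. z points out of the gap, 26 degrees from vertical, up and towards the robot; x across the gap, y along the plates' edge, as in the inserted gauge's frame. Gap 9 mm wide (x), 77 mm long (y, between side spacers), 78 mm deep; plates 6 mm thick, 124 mm long.
- flask: Conical glass flask, 79 mm across, 137 mm high, loose, between the rack and the cassette, nearer the robot. Origin: centre of its underside.
- beaker_b: Beaker, 102 mm across, 102 mm high, loose, behind the work. Origin: centre of its underside.
- tip_box_pale: Pale pipette tip box, 85 x 117 x 53 mm, loose, at the right of the work. Origin: centre of its underside.
- marker: Marker pen, 137 mm long, 15 mm high, loose, lying near the table's front edge on the left. Origin: centre of its underside.
Mind the look-alikes: they are no part of the job. Leave any green or purple look-alike of the wide_gauge alone.

How it is judged:
By the outcome, as a careful person would: the job done as asked, in the order asked, and still so for the second after the job is handed in, with the robot touching nothing.
It also fails if it takes over 64 s, if anything falls off the work surface, if the arm or the gripper's body presses on something with over 40 N, if the wrist force passes 120 N, or if a joint passes its speed limit or range.

## Working session

There is one attempt and no reset: what is moved stays moved. The work goes in short steps, Python scripts to look and compute and a tool call to move; the robot and the scene stay as the last step left them, time stands still between calls to the robot, and variables do not carry over. Pictures are saved under pics/ and viewed, at most 10 in all, crops included, and the job is handed in when it is done.

Besides the shell and the picture viewer there is one more tool, called after "Call:" as a command line: name --argument value ..., lists and objects as JSON in quotes. send_rows: Moves the arm, as the interface text tells. Its arguments: {"type":"object","properties":{"dr":{"type":"array","items":{"type":"array","items":{"type":"number"}}},"xyz":{"type":"array","items":{"type":"array","items":{"type":"number"}}},"jaw":{"type":"array","items":{"type":"number"}}},"required":["dr","xyz","jaw"]}

```bash
ls; mkdir -p pics
python3 - <<'E'
from bench import ctrl
import cv2,numpy as np
print(ctrl.get_obs()); print(ctrl.tip_extent)
for n in("scene","top"):
    im=ctrl.camera(n); cv2.imwrite(f"pics/{n}0.png",im[:,:,::-1]); c=ctrl.calibration(n); print(n,c)
E
```

```text
pics
{'time_s': 0.0, 'q': array([ 1.03270952e+00,  1.81514258e-01,  1.60800853e+00,  1.16875530e-05,
        1.35382522e+00, -2.06306762e-01]), 'dq': array([-4.16445460e-06, -4.27632585e-04, -1.56985525e-04,  4.04315762e-04,
       -1.55638707e-03, -5.65245000e-04]), 'joint_efforts': array([-1.40610660e-03, -4.44876337e+01, -3.51336730e+01, -7.48492330e-04,
        9.13632161e-03, -8.46007083e-06]), 'eef_pos': array([0.18697983, 0.54315074, 0.22549898]), 'eef_rot': array([-3.24494910e-04,  1.65131384e-01,  9.86271188e-01, -8.15512094e-04]), 'wrist_force': array([1.15021383, 0.31796096, 0.43872551]), 'torque': array([ 0.02848917, -0.02773582,  0.03203625]), 'grasp_force': 0.0, 'opening': 0.9994907052998442}
0.019
scene {'camera_matrix': array([[475.1693372 ,   0.        , 323.82440673],
       [  0.        , 475.1693372 , 243.70632178],
       [  0.        ,   0.        ,   1.        ]]), 'world_from_camera': array([[-0.81334608,  0.4548311 , -0.36276276,  0.11692833],
       [-0.58177883, -0.63453521,  0.50882066,  0.58309964],
       [ 0.00124172,  0.62489498,  0.78070783,  1.06656512],
       [ 0.        ,  0.        ,  0.        ,  1.        ]])}
top {'camera_matrix': array([[502.3165323 ,   0.        , 315.96513947],
       [  0.        , 502.3165323 , 253.18385144],
       [  0.        ,   0.        ,   1.        ]]), 'world_from_camera': array([[-0.02749331,  0.99406443, -0.10526173,  0.44034013],
       [-0.9993682 , -0.0297062 , -0.01951271, -0.08102437],
       [-0.02252382,  0.10465875,  0.9942531 ,  1.4225936 ],
       [ 0.        ,  0.        ,  0.        ,  1.        ]])}
```

View pics/scene0.png

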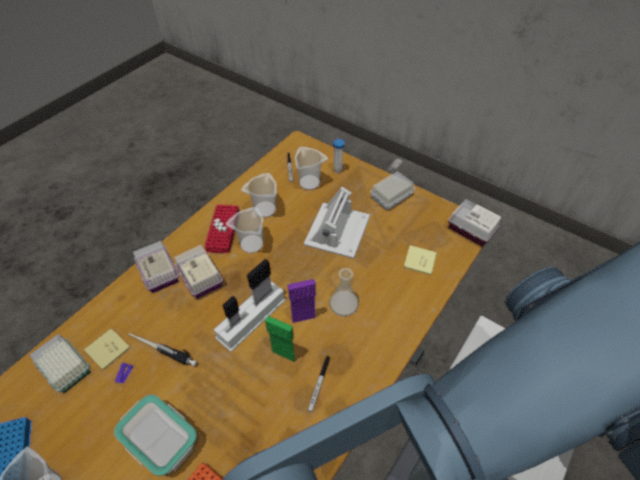

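View pics/top0.png

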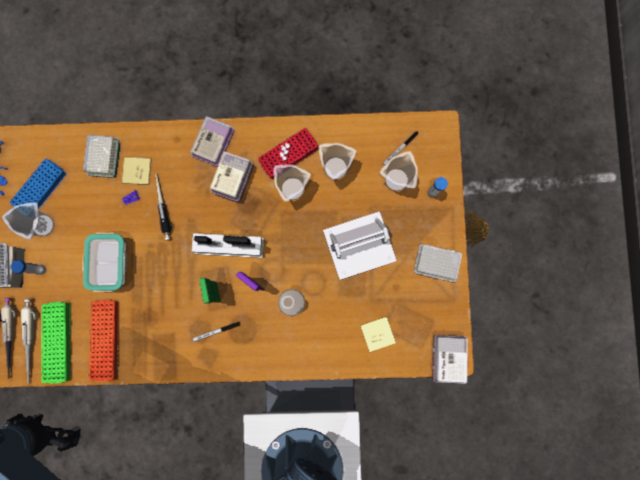

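Scene shows these candidates:
- Black wide gauge: scene (261,278), top (238,240).
- Black narrow gauge: scene (231,308), top (204,240).
- Purple look-alike: scene (303,297), top (248,281).
- Green look-alike: scene (282,340), top (209,290).

By the description it is the wide black one in the rack. The cassette is at top (360,240) and the flask at top (291,302). I'll check the choice in a close crop.

```bash
cat > h.py <<'E'
import cv2,numpy as np
from scipy.spatial.transform import Rotation as R
def ray(c,u,v):
    K=c["camera_matrix"];T=c["world_from_camera"]
    d=np.array([(u-K[0,2])/K[0,0],-(v-K[1,2])/K[1,1],-1.])
    return T[:3,3],T[:3,:3]@d
def onz(c,u,v,z):
    o,d=ray(c,u,v); return o+d*(z-o[2])/d[2]
def proj(c,p):
    T=c["world_from_camera"];q=T[:3,:3].T@(np.asarray(p)-T[:3,3]);K=c["camera_matrix"]
    return np.array([K[0,2]+K[0,0]*q[0]/-q[2],K[1,2]+K[1,1]*q[1]/q[2]])
def tri(*rs):
    A=0;b=0
    for o,d in rs:
        d=d/np.linalg.norm(d);P=np.eye(3)-np.outer(d,d);A=A+P;b=b+P@o
    return np.linalg.solve(A,b)
def pose(o):
    q=o["eef_rot"];return np.array(o["eef_pos"]),R.from_quat([q[1],q[2],q[3],q[0]])
E
python3 - <<'E'
from h import *
from bench import ctrl
s=cv2.imread("pics/scene0.png");t=cv2.imread("pics/top0.png")
def cr(im,x,y,w,h,k): return cv2.resize(im[y:y+h,x:x+w],None,fx=k,fy=k,interpolation=cv2.INTER_CUBIC)
m=np.vstack([np.hstack([cr(t,185,220,100,75,4),cr(t,315,205,100,75,4)]),np.hstack([cr(s,205,250,100,75,4)[:300],cr(s,290,180,100,75,4)])])
cv2.imwrite("pics/m0.png",m)
c=ctrl.calibration("top")
g=cv2.cvtColor(t,cv2.COLOR_BGR2HSV)
# white things in the top view
m=((g[...,1]<60)&(g[...,2]>150)).astype(np.uint8)
n,l,st,ce=cv2.connectedComponentsWithStats(m)
for i in range(1,n):
    x,y,w,h,a=st[i]
    if a>150 and 180<x<480 and 200<y<300:
        r=cv2.minAreaRect(np.argwhere(l==i)[:,::-1].astype(np.float32)); print(st[i],r)
for u,v,z in[(291,302,.0),(228.5,244.5,.048)]: print(onz(c,u,v,z))
E
```

```text
[ 323  212   73   68 2982] ((359.79998779296875, 244.9000244140625), (52.810035705566406, 61.031951904296875), 71.56504821777344)
[192 233  69  24 802] ((225.88002014160156, 244.8400115966797), (68.06439971923828, 20.639545440673828), 2.935673475265503)
[ 418  245   44   37 1144] ((437.6630859375, 262.6173095703125), (43.31988525390625, 30.55234718322754), 11.768289566040039)
[279 291  24  24 442] ((290.2500305175781, 301.7500305175781), (22.62741470336914, 23.33452033996582), 45.0)
[0.45455172 0.02116175 0.        ]
[0.61726589 0.18737032 0.048     ]
```

View pics/m0.png

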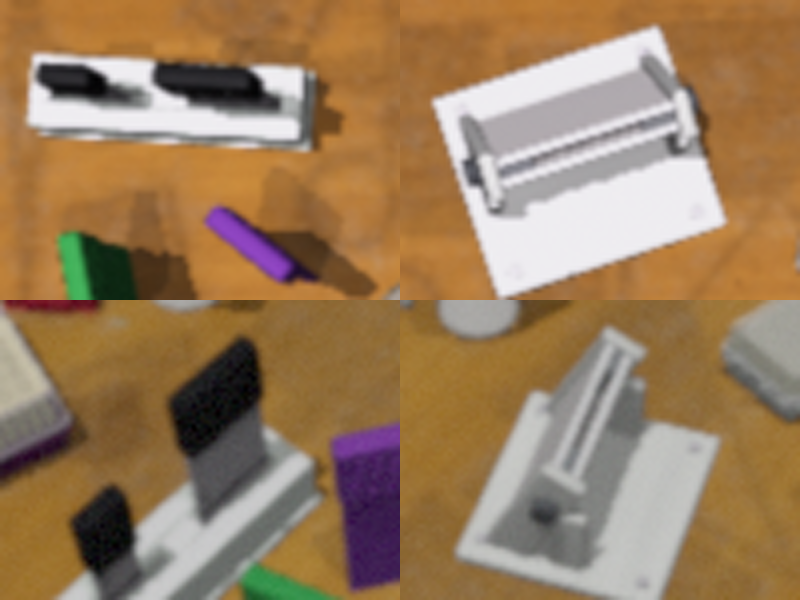

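The close crop confirms it: the wide black gauge (top crop 1 at 208,80) stands in the right slot, narrow one in the left, both leaning slightly. The cassette's slit runs from about (503,175) to (668,120) in its crop. Now the numbers for the approach.

```bash
cat >> h.py <<'E'
def move(P,Rt,o):
    """target (P, Rotation) as (xyz cm, dr) from pose (p,r)"""
    p,r=o; return np.round(r.inv().apply(np.asarray(P)-p)*100,2),np.round(np.degrees((r.inv()*Rt).as_rotvec())/6,2)
def tool(yaw,tilt):
    """tool z down, tool y at heading yaw, then tilted so tool z leans forward (towards heading)"""
    ax=np.array([np.cos(yaw),np.sin(yaw),0]); z=np.sin(tilt)*ax-np.cos(tilt)*np.array([0,0,1.])
    y=np.cos(tilt)*ax+np.sin(tilt)*np.array([0,0,1.]); return R.from_matrix(np.stack([np.cross(y,z),y,z],1))
E
python3 - <<'E'
from h import *
from bench import ctrl
c=ctrl.calibration("top")
f=lambda x,y,ox,oy:(ox+(x+.5)/4-.5,oy+(y+.5)/4-.5)
B=[onz(c,*f(x-400,y,315,205),.01) for x,y in[(432,100),(655,27),(726,222),(497,297)]]
print("base",np.round(B,4),"c",np.mean(B,0))
d=B[0]-B[1]; d2=(B[3]-B[2]); dx=B[0]-B[3]+B[1]-B[2]
print("yaw from y edges",np.degrees(np.arctan2(-(d+d2)[0],(d+d2)[1])),"x edges",np.degrees(np.arctan2(dx[1],dx[0])))
a,b=[onz(c,*f(x-400,y,315,205),.1) for x,y in[(503,175),(668,120)]]
print("slit",a,b,(a+b)/2,"yaw",np.degrees(np.arctan2(-(a-b)[0],(a-b)[1])))
rk=[onz(c,*f(x,y,185,220),.048) for x,y in[(33,55),(305,68),(302,138),(28,127)]]
print("rack",np.round(rk,4),np.mean(rk,0)); d=rk[0]-rk[1]+rk[3]-rk[2]; yr=np.arctan2(-d[0],d[1]); print("yaw",np.degrees(yr))
C=np.mean(rk,0); print("slot R",C+np.array([np.sin(yr),-np.cos(yr),0])*.048)
g=onz(c,*f(207,76,185,220),.173);print("grip top",g)
P=np.array([g[0],g[1],.26]);o=pose(ctrl.get_obs()); print(P,move(P,tool(yr,0),o))
E
```

```text
base [[ 0.6566 -0.0741  0.01  ]
 [ 0.7042 -0.2341  0.01  ]
 [ 0.5635 -0.2783  0.01  ]
 [ 0.5154 -0.1157  0.01  ]] c [ 0.60992143 -0.17554654  0.01      ]
yaw from y edges 16.513592019346373 x edges 16.925034265069097
slit [ 0.59123128 -0.12004402  0.1       ] [ 0.62460971 -0.23043752  0.1       ] [ 0.60792049 -0.17524077  0.1       ] yaw 16.823147245862824
rack [[0.6514 0.2865 0.048 ]
 [0.6365 0.0972 0.048 ]
 [0.5879 0.1    0.048 ]
 [0.6012 0.29   0.048 ]] [0.6192472 0.1934342 0.048    ]
yaw -4.259136109338343
slot R [0.61568236 0.14556676 0.048     ]
grip top [0.61548339 0.14291641 0.173     ]
[0.61548339 0.14291641 0.26      ] (array([-53.55, -23.89,  -3.42]), array([-1.000e-02,  1.000e-02,  1.254e+01]))
```

Call:
send_rows --dr '[[0, 0, 1.5], [0, 0, 3], [0, 0, 4.5], [0, 0, 6], [0, 0, 7.5], [0, 0, 9], [0, 0, 10.5], [0, 0, 12.5]]' --xyz '[[-6, -2.7, -1], [-12, -5.4, -2], [-18, -8, -3.4], [-24, -10.7, -3.4], [-30, -13.4, -3.4], [-36, -16, -3.4], [-42, -18.7, -3.4], [-48, -21.4, -3.4]]' --jaw '[100, 100, 100, 100, 100, 100, 100, 100]'

```text
time_s: 1.1
eef_pos: [0.5518, 0.2027, 0.2601]
eef_rot: [-0.0, 0.726, 0.688, -0.0]
wrist_force: [1.0, 0.3, 0.0]
opening: 0.995
grasp_force: 0.0
```

Run:
```python
from h import *
from bench import ctrl
o=ctrl.get_obs();p=pose(o);c=ctrl.calibration("wrist");im=ctrl.camera("wrist")
cv2.imwrite("pics/w1.png",im[:,:,::-1]);np.save("w1.npy",c["world_from_camera"])
print(o["time_s"],p[0],p[1].as_matrix().round(3).tolist(),o["q"].round(2),c)
yr=np.radians(-4.26);print(move([.6155,.143,.26],tool(yr,0),p))
for P in[[.6155,.143,.173],[.6157,.1456,.048]]: print(proj(c,P))
```

```text
1.1 [0.55184217 0.20271331 0.26005755] [[0.054, 0.999, -0.0], [0.999, -0.054, 0.0], [0.0, -0.0, -1.0]] [0.15 0.18 1.54 0.   1.42 0.2 ] {'camera_matrix': array([[428.06501448,   0.        , 315.33602798],
       [  0.        , 428.06501448, 240.7257257 ],
       [  0.        ,   0.        ,   1.        ]]), 'world_from_camera': array([[ 9.98525943e-01,  5.11798025e-02,  1.80712469e-02,
         5.56525495e-01],
       [-5.42755613e-02,  9.43531853e-01,  3.26805456e-01,
         2.87379153e-01],
       [-3.24958421e-04, -3.27304553e-01,  9.44918845e-01,
         4.07713263e-01],
       [ 0.00000000e+00,  0.00000000e+00,  0.00000000e+00,
         1.00000000e+00]])}
(array([-5.62,  6.68,  0.  ]), array([-0.  , -0.  ,  0.19]))
[422.0715737  330.82014298]
[389.68670558 255.18348987]
```

View pics/w1.png

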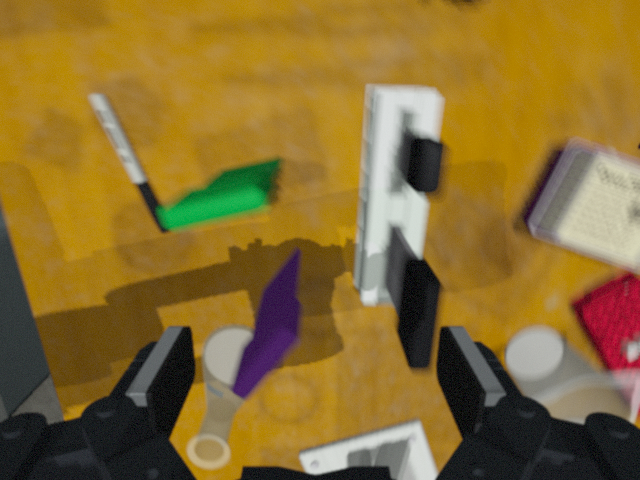

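The wrist view shows the wide gauge's black grip at (420,310) with its white rack below. The purple look-alike is at (275,330) and the flask at (220,400). I'll align over the gauge and look again, and check the purple clearance.

Call:
send_rows --dr '[[0, 0, 0.1], [0, 0, 0.2], [0, 0, 0.2], [0, 0, 0.2], [0, 0, 0.2], [0, 0, 0.2], [0, 0, 0.2], [0, 0, 0.2]]' --xyz '[[-2, 2.4, 0], [-4, 4.8, 0], [-5.6, 6.7, 0], [-5.6, 6.7, 0], [-5.6, 6.7, 0], [-5.6, 6.7, 0], [-5.6, 6.7, 0], [-5.6, 6.7, 0]]' --jaw '[100, 100, 100, 100, 100, 100, 100, 100]'

```text
time_s: 2.15
eef_pos: [0.6148, 0.1456, 0.2606]
eef_rot: [0.0, 0.731, 0.683, 0.0]
wrist_force: [-0.1, -0.6, 0.5]
opening: 0.997
grasp_force: 0.0
```

Run:
```python
from h import *
from bench import ctrl
o=ctrl.get_obs();p=pose(o);c=ctrl.calibration("wrist");im=ctrl.camera("wrist")
cv2.imwrite("pics/w2.png",im[:,:,::-1])
print(o["time_s"],p[0])
for P in[[.6155,.143,.173],[.6157,.1456,.048],p[0]]: print(proj(c,P))
s=cv2.imread("pics/scene0.png");t=cv2.imread("pics/top0.png")
for n,i in(("s",s),("t",t),("w",im[:,:,::-1])):
    h=cv2.cvtColor(np.ascontiguousarray(i),cv2.COLOR_BGR2HSV);m=((h[...,0]>125)&(h[...,0]<150)&(h[...,1]>120)&(h[...,2]>60)).astype(np.uint8)
    l=cv2.connectedComponentsWithStats(m); print(n,[x.tolist() for x in l[2][1:] if x[4]>60])
ct=ctrl.calibration("top")
for z in(.16,0.02): print([onz(ct,u,v,z).round(3) for u,v in((238,272),(260,289))])
```

```text
2.15 [0.61477404 0.14561238 0.26055456]
[316.72522572 250.221641  ]
[316.25152483 196.75115574]
[315.19444611 322.11543305]
s [[289, 280, 26, 42, 881], [116, 364, 16, 19, 158]]
t [[122, 191, 17, 13, 123], [237, 272, 22, 18, 156]]
w [[123, 197, 105, 133, 3068]]
[array([0.532, 0.142, 0.16 ]), array([0.488, 0.087, 0.16 ])]
[array([0.542, 0.167, 0.02 ]), array([0.493, 0.106, 0.02 ])]
```

View pics/w2.png

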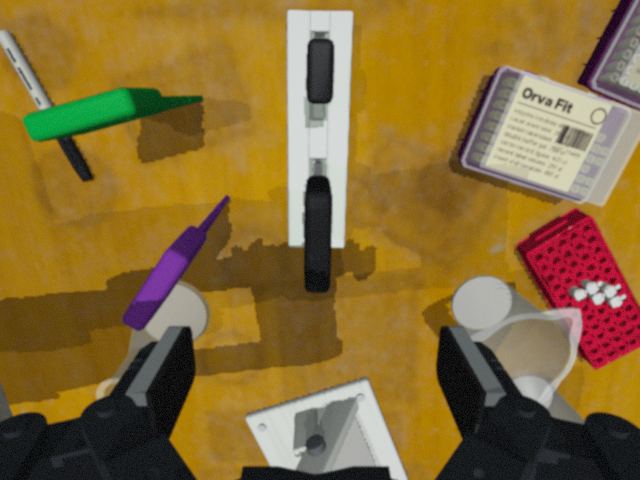

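Top-down view: wide grip centred at about (318,235), spanning rows 178–290, columns 305–331, free of the purple (nearest corner 225,200).

Run:
```python
from h import *
from bench import ctrl
c=ctrl.calibration("wrist");im=cv2.imread("pics/w2.png")
o=ctrl.get_obs();p=pose(o)
g=im[170:300,285:350].max(2)<60
n,l,st,ce=cv2.connectedComponentsWithStats(g.astype(np.uint8)); i=1+np.argmax(st[1:,4]); print(st[i]+[285,170,0,0,0])
for r in (15,30,50,70,90,110,118):
    x=np.where(l[r]==i)[0]+285; print(r+170,x.min(),x.max(), onz(c,(x.min()+x.max())/2,r+170,.173).round(4)) if len(x) else 0
for v in (st[i][1]+170,st[i][1]+170+st[i][3]-1): print(onz(c,318,v,.173),onz(c,318,v,.118))
# rack top outline
h=cv2.cvtColor(im,cv2.COLOR_BGR2HSV);m=((h[...,1]<50)&(h[...,2]>140)).astype(np.uint8);m[260:]=0;m[:,:270]=0;m[:,370:]=0
for v in(20,60,100,130,165,200,230):
    x=np.where(m[v])[0]; print(v,onz(c,x.min()-.5,v,.048).round(4),onz(c,x.max()+.5,v,.048).round(4))
y=np.where(m[:,345])[0];print(y.min(),y.max(),onz(c,345,y.min()-.5,.048),onz(c,345,y.max()+.5,.048))
```

```text
[ 304  176   27  117 2901]
185 307 328 [0.6186 0.1815 0.173 ]
200 305 330 [0.618 0.173 0.173]
220 305 330 [0.6172 0.1613 0.173 ]
240 306 329 [0.6164 0.1492 0.173 ]
260 304 330 [0.6153 0.1367 0.173 ]
280 305 330 [0.6147 0.1238 0.173 ]
288 305 328 [0.6138 0.1186 0.173 ]
[0.61921979 0.18648794 0.173     ] [0.61888151 0.1762825  0.118     ]
[0.61450175 0.11587606 0.173     ] [0.61306017 0.08915822 0.118     ]
20 [0.6026 0.2832 0.048 ] [0.6524 0.2798 0.048 ]
60 [0.6001 0.2554 0.048 ] [0.6497 0.252  0.048 ]
100 [0.5974 0.226  0.048 ] [0.6476 0.2225 0.048 ]
130 [0.5953 0.2028 0.048 ] [0.6458 0.1993 0.048 ]
165 [0.5935 0.1743 0.048 ] [0.6438 0.1709 0.048 ]
200 [0.5908 0.1443 0.048 ] [0.6407 0.1409 0.048 ]
230 [0.5884 0.1173 0.048 ] [0.6386 0.1138 0.048 ]
11 219 [0.64700023 0.28655768 0.048     ] [0.63948041 0.12345422 0.048     ]
```

Call:
send_rows --dr '[[0, 0, 0.1], [0, 0, 0.1], [0, 0, 0.1], [0, 0, 0.1], [0, 0, 0.1], [0, 0, 0.1], [0, 0, 0.1], [0, 0, 0.1]]' --xyz '[[0.25, 0.15, 0.5], [0.25, 0.15, 3], [0.25, 0.15, 5], [0.25, 0.15, 7], [0.25, 0.15, 9], [0.25, 0.15, 10.5], [0.25, 0.15, 11.2], [0.25, 0.15, 11.2]]' --jaw '[60, 60, 60, 60, 60, 60, 60, 60]'

```text
time_s: 3.2
eef_pos: [0.6166, 0.1476, 0.148]
eef_rot: [-0.0, 0.735, 0.678, -0.0]
wrist_force: [0.1, 0.5, -0.5]
opening: 0.6
grasp_force: 0.0
```

Call:
send_rows --dr '[[0, 0, 0], [0, 0, 0], [0, 0, 0], [0, 0, 0], [0, 0, 0], [0, 0, 0], [0, 0, 0], [0, 0, 0]]' --xyz '[[0, 0, 0], [0, 0, 0], [0, 0, 0], [0, 0, 0], [0, 0, 0], [0, 0, 0], [0, 0, 0], [0, 0, 0]]' --jaw '[10, 10, 5, 5, 0, 0, 0, 0]'

```text
time_s: 4.2
eef_pos: [0.6174, 0.1477, 0.1495]
eef_rot: [0.001, 0.735, 0.678, 0.001]
wrist_force: [-1.2, 0.7, 5.7]
opening: 0.176
grasp_force: 60.4
```

Call:
send_rows --dr '[[0, 0, 0], [0, 0, 0], [0, 0, 0], [0, 0, 0], [0, 0, 0], [0, 0, 0], [0, 0, 0], [0, 0, 0]]' --xyz '[[0, 0, -1], [0, 0, -2.5], [0, 0, -5], [0, 0, -8], [0, 0, -11], [0, 0, -14], [0, 0, -16], [0, 0, -16]]' --jaw '[0, 0, 0, 0, 0, 0, 0, 0]'

```text
time_s: 5.2
eef_pos: [0.6175, 0.1477, 0.3106]
eef_rot: [0.001, 0.735, 0.678, 0.001]
wrist_force: [1.1, 0.9, -1.3]
opening: 0.173
grasp_force: 59.6
```

Run:
```python
from h import *
from bench import ctrl
o=ctrl.get_obs();p=pose(o);print(o["time_s"],p[0],o["opening"],o["wrist_force"])
t=np.radians(26);yaw=np.radians(16.8);Rt=tool(yaw,t)
M=np.array([.608,-.1752,.1]);z=-Rt.as_matrix()[:,2]
L=.1405
P=M+z*(L+.08)
print(P,move(P,Rt,p))
```

```text
5.2 [0.61748324 0.14765265 0.31058307] 0.17323879348035975 [ 1.10128267  0.94232335 -1.28450694]
[ 0.5154647  -0.20313806  0.29818409] (array([-35.78,  -7.39,   1.2 ]), array([-4.25,  0.81, -3.5 ]))
```

Call:
send_rows --dr '[[-0.3, 0, -0.3], [-0.8, 0.2, -0.8], [-1.5, 0.3, -1.2], [-2.2, 0.4, -1.8], [-2.9, 0.6, -2.4], [-3.6, 0.7, -3], [-4.25, 0.8, -3.5], [-4.25, 0.8, -3.5]]' --xyz '[[-3, -0.4, 0], [-8, -1.5, 0], [-13.5, -2.6, 0], [-19, -3.7, 0], [-24.5, -5, 0], [-30, -6.2, 0], [-34, -7, 0.6], [-35.8, -7.4, 1.2]]' --jaw '[0, 0, 0, 0, 0, 0, 0, 0]'

```text
time_s: 6.2
eef_pos: [0.5122, -0.2056, 0.294]
eef_rot: [0.132, 0.583, 0.781, 0.179]
wrist_force: [0.1, -0.2, -1.5]
opening: 0.166
grasp_force: 59.5
```

Run:
```python
from h import *
from bench import ctrl
o=ctrl.get_obs();p=pose(o);c=ctrl.calibration("wrist");print(o["time_s"],p[0],o["q"].round(2))
im=ctrl.camera("wrist")[:,:,::-1];s=ctrl.camera("scene")[:,:,::-1];t=ctrl.camera("top")[:,:,::-1]
for n,i in(("w3",im),("s3",s),("t3",t)): cv2.imwrite(f"pics/{n}.png",i)
Rm=p[1].as_matrix();tip=p[0]+Rm[:,2]*.1405
print("tip",tip)
for n in("top","scene"):
    k=ctrl.calibration(n);print(n,proj(k,tip),proj(k,p[0]),proj(k,[.608,-.1752,.1]))
k=ctrl.calibration("wrist")
print("w",proj(k,[.608,-.1752,.1]),proj(k,tip))
cr=lambda im,x,y,w,h,f: cv2.resize(im[y:y+h,x:x+w],None,fx=f,fy=f,interpolation=cv2.INTER_CUBIC)
cv2.imwrite("pics/m3.png",np.vstack([np.hstack([cr(t,310,200,100,75,4),cr(s,290,160,100,75,4)]),cv2.resize(im,(800,600))[250:550]])[:600])
```

```text
6.2 [ 0.51223326 -0.20562918  0.2940189 ] [-0.84 -0.14  1.86  0.43  1.25 -1.23]
tip [ 0.57060905 -0.18795714  0.16744791]
top [368.42950744 252.66130545] [381.90355141 272.32211381] [360.99401922 241.46719443]
scene [353.44327531 193.21825755] [380.28338696 161.94339735] [338.43757358 207.4823672 ]
w [320.42675621 195.50368155] [312.69510944 222.62505932]
```

View pics/m3.png

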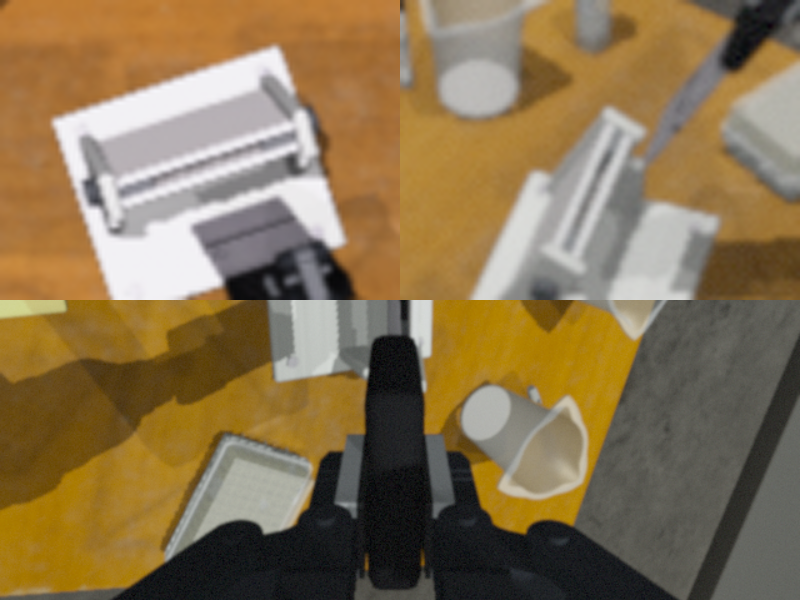

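View pics/w3.png

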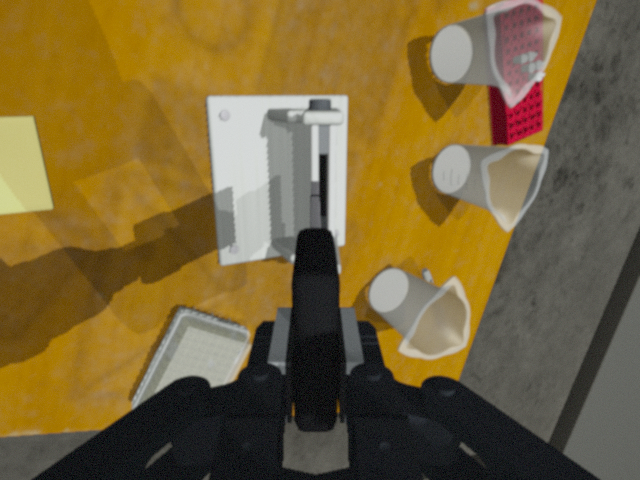

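The views show the blade held straight, with the tip near the front of the mouth. The gap shows dark at columns 319–327 in the wrist view (rows 152–225), and the grip is centred on column 315. Next: gap edges to sub-pixel.

Run:
```python
from h import *
from bench import ctrl
o=ctrl.get_obs();p=pose(o);print(o["time_s"],p[0],o["eef_rot"])
g=cv2.imread("pics/w3.png").max(2)
for v in(130,145,155,165,175,185,195,205,215,222): print(v,g[v,304:340].tolist())
t=cv2.imread("pics/t0.png" if 0 else "pics/top0.png").max(2)
for u in(345,350,355,360,365,370,375): print(u,g is None or t[228:258,u].tolist())
```

```text
6.35 [ 0.51343571 -0.20383108  0.29450891] [0.131662   0.58249002 0.7818175  0.17925373]
130 [123, 127, 124, 121, 124, 127, 138, 169, 194, 212, 217, 216, 212, 204, 181, 157, 148, 147, 147, 146, 146, 149, 147, 148, 151, 171, 196, 211, 215, 214, 214, 213, 215, 212, 216, 215]
145 [121, 122, 126, 124, 121, 124, 136, 163, 194, 211, 216, 215, 214, 203, 181, 157, 146, 146, 147, 147, 148, 145, 146, 145, 153, 175, 199, 212, 214, 217, 215, 212, 212, 215, 215, 215]
155 [122, 121, 125, 123, 120, 122, 133, 164, 194, 208, 215, 215, 213, 200, 166, 106, 56, 48, 47, 49, 48, 52, 61, 88, 128, 172, 199, 215, 216, 215, 214, 212, 213, 216, 217, 216]
165 [123, 122, 126, 125, 120, 121, 132, 161, 192, 208, 215, 216, 215, 200, 167, 101, 42, 22, 21, 21, 23, 39, 54, 87, 131, 173, 201, 214, 216, 217, 216, 213, 212, 215, 218, 216]
175 [122, 121, 124, 126, 121, 121, 131, 161, 190, 209, 216, 217, 214, 202, 167, 102, 43, 19, 25, 23, 25, 41, 51, 91, 134, 178, 204, 213, 216, 217, 214, 211, 211, 215, 216, 216]
185 [124, 121, 123, 120, 122, 117, 112, 106, 101, 105, 102, 104, 106, 109, 99, 69, 30, 23, 23, 24, 22, 39, 57,
[... 1145 characters left out ...]
 145, 173, 199, 231, 228, 184, 166, 166, 167, 166, 173, 208, 237, 240, 240, 240]
360 [175, 176, 175, 175, 175, 176, 176, 176, 177, 204, 235, 217, 133, 140, 180, 214, 233, 212, 170, 164, 165, 165, 167, 192, 228, 239, 240, 240, 240, 240]
365 [175, 176, 176, 176, 175, 176, 179, 194, 226, 226, 167, 142, 174, 205, 236, 224, 168, 162, 164, 165, 164, 170, 206, 238, 240, 240, 240, 240, 240, 240]
370 [175, 175, 176, 175, 177, 184, 213, 233, 203, 138, 159, 196, 229, 228, 182, 164, 163, 165, 164, 170, 204, 237, 240, 240, 240, 240, 240, 240, 240, 240]
375 [176, 176, 176, 179, 203, 232, 218, 134, 124, 157, 207, 233, 213, 168, 162, 164, 165, 165, 173, 208, 238, 240, 240, 240, 240, 240, 240, 240, 240, 240]
```

```bash
cat > gap.py <<'E'
from h import *
from bench import ctrl
M=np.array([.608,-.1752,.1]);yaw=np.radians(16.8);Rt=tool(yaw,np.radians(26)).as_matrix();X=Rt[:,1];Y=Rt[:,0];Z=-Rt[:,2]
def loc(c,u,v):
    o,d=ray(c,u,v); q=o+d*((M-o)@Z)/(d@Z)-M; return np.round(1000*np.array([q@X,q@Y]),1)
E
python3 - <<'E'
from gap import *
c=ctrl.calibration("wrist");print(ctrl.get_obs()["time_s"])
for v,e in((130,(311,318.7,328.6)),(145,(311,318.7,328.6)),(165,(311,318.7,328.2)),(175,(311.1,318.7,328)),(205,(328,)),(215,(327.8,))):
    print(v,[loc(c,u,v).tolist() for u in e])
t=cv2.imread("pics/top0.png").max(2).astype(float);c=ctrl.calibration("top")
for u in(345,350,355,360,365,370,375):
    r=t[220:262,u]; i=np.argmin(r[10:30]*1.0)+10+220
    def cross(a,b,lv):
        for k in range(a,b):
            if (t[k,u]-lv)*(t[k+1,u]-lv)<=0 and t[k,u]!=t[k+1,u]: return k+(lv-t[k,u])/(t[k+1,u]-t[k,u])
    pk=[k for k in range(i-5,i+8) if t[k,u]>=228]
    b=cross(i-7,i,205);f=cross(max(pk),max(pk)+4,200)
    print(u,b,f,loc(c,u,b),loc(c,u,f),(loc(c,u,b)+loc(c,u,f))/2)
E
```

```text
6.35
130 [[-7.8, 55.5], [-1.4, 55.5], [6.8, 55.5]]
145 [[-7.9, 43.3], [-1.4, 43.3], [6.9, 43.2]]
165 [[-8.0, 26.6], [-1.5, 26.5], [6.6, 26.5]]
175 [[-8.0, 18.0], [-1.5, 18.0], [6.5, 17.9]]
205 [[6.7, -8.5]]
215 [[6.5, -17.6]]
345 242.0 250.25 [12.8 41. ] [-9.3 47.4] [ 1.75 44.2 ]
350 240.1875 248.43636363636364 [13.2 27. ] [-8.9 33.3] [ 2.15 30.15]
355 238.79310344827587 246.63636363636363 [12.5 13.2] [-8.5 19.2] [ 2.  16.2]
360 237.03225806451613 245.28571428571428 [12.7 -0.8] [-9.4  5.4] [1.65 2.3 ]
365 235.34375 243.42857142857142 [ 12.8 -14.7] [-8.8 -8.8] [  2.   -11.75]
370 233.72413793103448 241.6086956521739 [ 12.7 -28.6] [ -8.4 -22.9] [  2.15 -25.75]
375 232.06896551724137 240.2888888888889 [ 12.7 -42.5] [ -9.4 -36.7] [  1.65 -39.6 ]
```

```bash
cat >> gap.py <<'E'
M2=M+.0024*X-.0012*Z
def go(h,L=.141,x=0,y=0):
    o=ctrl.get_obs();p=pose(o); P=M2+Z*(L+h)+X*x+Y*y
    print(o["time_s"],p[0].round(4),"to go",move(P,tool(yaw,np.radians(26)),p)); 
    tip=p[0]+p[1].as_matrix()[:,2]*L-M2; print("tip in gap frame mm",(1000*np.array([tip@X,tip@Y,tip@Z])).round(1),"F",o["wrist_force"].round(1))
E
python3 -c "
from gap import *
go(.02)"
```

```text
6.35 [ 0.5134 -0.2038  0.2945] to go (array([0.  , 0.62, 5.83]), array([-0.05, -0.02, -0.03]))
tip in gap frame mm [-6.7  0.2 78.3] F [ 0.5  0.6 -1.9]
```

Call:
send_rows --dr '[[0, 0, 0], [0, 0, 0], [0, 0, 0], [0, 0, 0], [0, 0, 0], [0, 0, 0], [0, 0, 0], [0, 0, 0]]' --xyz '[[0, 0.3, 1], [0, 0.6, 2], [0, 0.6, 3], [0, 0.6, 4], [0, 0.6, 5], [0, 0.6, 5.5], [0, 0.6, 5.5], [0, 0.6, 5.5]]' --jaw '[0, 0, 0, 0, 0, 0, 0, 0]'

```text
time_s: 7.35
eef_pos: [0.5427, -0.1952, 0.2498]
eef_rot: [0.133, 0.581, 0.783, 0.179]
wrist_force: [-0.0, -0.1, -1.5]
opening: 0.172
grasp_force: 59.5
```

Run:
```python
from gap import *
go(.02)
s=ctrl.camera("scene")[:,:,::-1];t=ctrl.camera("top")[:,:,::-1];w=ctrl.camera("wrist")[:,:,::-1]
for n,i in(("w4",w),("s4",s),("t4",t)): cv2.imwrite(f"pics/{n}.png",i)
cr=lambda im,x,y,w,h,f: cv2.resize(im[y:y+h,x:x+w],None,fx=f,fy=f,interpolation=cv2.INTER_CUBIC)
cv2.imwrite("pics/m4.png",np.vstack([np.hstack([cr(t,325,210,80,60,5),cr(s,300,160,80,60,5)]),cr(w,200,80,267,100,3)[:300,:800]]))
g=w.max(2)
for v in(100,115,130,145,155): print(v,g[v,300:345].tolist())
```

```text
7.35 [ 0.5427 -0.1952  0.2498] to go (array([ 0.03, -0.19,  0.48]), array([-0.03,  0.01,  0.  ]))
tip in gap frame mm [ 1.4 -0.4 24.8] F [-0.  -0.1 -1.5]
100 [124, 128, 129, 127, 127, 123, 131, 126, 128, 132, 129, 132, 131, 129, 138, 146, 149, 147, 150, 160, 182, 203, 214, 214, 213, 213, 214, 214, 213, 213, 215, 211, 212, 211, 211, 213, 213, 217, 215, 214, 207, 187, 166, 155, 156]
115 [165, 167, 165, 167, 167, 166, 166, 167, 165, 162, 164, 162, 162, 162, 165, 161, 167, 165, 169, 167, 164, 164, 165, 161, 162, 161, 163, 163, 165, 166, 167, 170, 169, 178, 194, 207, 215, 216, 216, 212, 202, 180, 158, 155, 152]
130 [162, 162, 162, 160, 157, 146, 134, 127, 128, 126, 132, 132, 129, 132, 132, 131, 131, 130, 135, 145, 156, 161, 162, 161, 162, 165, 160, 167, 172, 172, 176, 185, 200, 207, 210, 214, 214, 216, 214, 211, 195, 172, 160, 154, 156]
145 [215, 216, 216, 217, 213, 200, 169, 144, 143, 145, 144, 146, 147, 147, 145, 146, 143, 144, 155, 187, 207, 215, 215, 215, 215, 215, 216, 216, 216, 217, 215, 214, 215, 214, 214, 215, 217, 215, 214, 207, 189, 170, 164, 160, 164]
155 [214, 215, 215, 216, 213, 201, 170, 145, 144, 144, 144, 146, 143, 147, 145, 143, 148, 144, 157, 188, 210, 215, 215, 217, 215, 214, 215, 216, 215, 216, 215, 214, 214, 214, 215, 213, 215, 216, 216, 207, 186, 164, 160, 158, 159]
```

View pics/m4.png

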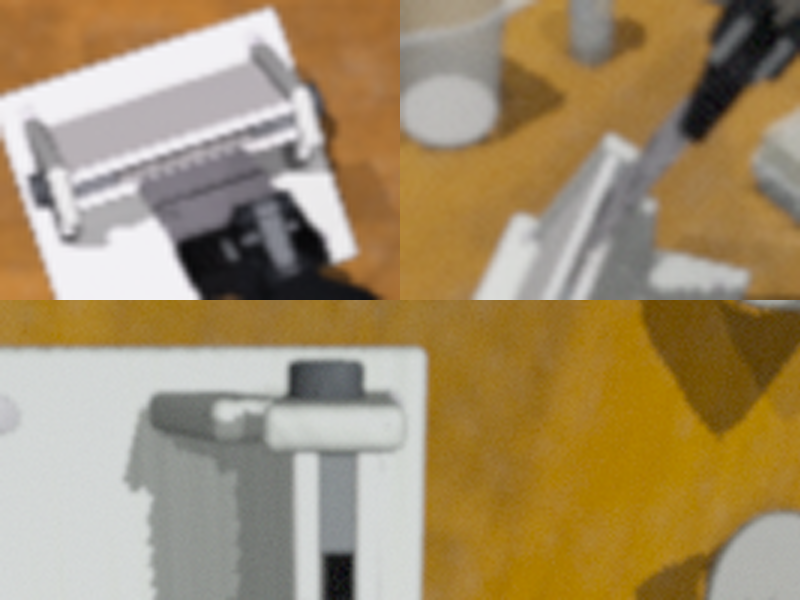

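The wrist crop shows the gap (grey spacer, columns about 306–319, then dark from row ~163). The top crop shows the blade tip heading for the slit.

Run:
```python
from gap import *
c=ctrl.calibration("wrist");g=cv2.imread("pics/w4.png").max(2)
print(g[150,285:335].tolist()); print([int(g[v,313]) for v in range(140,200,4)])
for v in(140,150,160): print(v,[loc(c,u,v).tolist() for u in(305.9,318.8)])
for v in(175,190,205):print(v,g[v,285:335].tolist())
for v in(162,165,168): print(loc(c,313,v))
```

```text
[122, 126, 120, 121, 120, 120, 118, 121, 120, 125, 122, 128, 146, 180, 204, 212, 215, 215, 215, 214, 198, 167, 145, 148, 144, 147, 147, 143, 146, 144, 147, 143, 143, 158, 189, 209, 214, 217, 216, 214, 216, 215, 216, 214, 217, 214, 215, 213, 214, 214]
[146, 145, 146, 144, 146, 145, 89, 22, 20, 18, 60, 102, 107, 98, 78]
140 [[-2.7, 52.2], [6.5, 52.2]]
150 [[-2.8, 45.2], [6.5, 45.2]]
160 [[-2.8, 38.0], [6.5, 38.0]]
175 [122, 122, 123, 121, 123, 122, 119, 118, 122, 119, 121, 122, 134, 164, 196, 214, 216, 215, 214, 213, 203, 163, 110, 62, 34, 27, 21, 34, 19, 28, 19, 37, 78, 138, 188, 209, 217, 218, 216, 215, 211, 207, 210, 214, 215, 216, 214, 215, 216, 218]
190 [119, 120, 125, 121, 123, 122, 122, 124, 116, 122, 118, 122, 123, 147, 180, 200, 203, 207, 207, 206, 193, 160, 106, 67, 44, 54, 85, 98, 107, 99, 107, 109, 119, 153, 189, 211, 215, 216, 216, 215, 210, 203, 212, 216, 215, 215, 216, 216, 214, 216]
205 [118, 122, 122, 121, 121, 123, 122, 119, 118, 115, 120, 122, 120, 141, 177, 197, 206, 206, 209, 205, 195, 157, 105, 63, 49, 60, 86, 101, 102, 106, 104, 105, 111, 128, 171, 204, 216, 217, 216, 215, 211, 208, 209, 214, 217, 215, 214, 216, 216, 216]
[ 2.3 36.6]
[ 2.3 34.4]
[ 2.3 32.2]
```

```bash
sed -i 's/^M2=.*/M2=M+.0019*X-.0009*Z-.002*Y/' gap.py; python3 -c "
from gap import *
go(.005)"
```

```text
7.5 [ 0.5427 -0.1952  0.2499] to go (array([-0.17, -0.23,  1.96]), array([-0.03,  0.01,  0.  ]))
tip in gap frame mm [ 2.   1.6 24.6] F [-0.3  0.3 -1. ]
```

Call:
send_rows --dr '[[0, 0, 0], [0, 0, 0], [0, 0, 0], [0, 0, 0], [0, 0, 0], [0, 0, 0], [0, 0, 0], [0, 0, 0]]' --xyz '[[-0.1, -0.1, 0.1], [-0.2, -0.2, 0.4], [-0.2, -0.2, 0.8], [-0.2, -0.2, 1.2], [-0.2, -0.2, 1.6], [-0.2, -0.2, 1.9], [-0.2, -0.2, 1.9], [-0.2, -0.2, 1.9]]' --jaw '[0, 0, 0, 0, 0, 0, 0, 0]'

```text
time_s: 8.5
eef_pos: [0.5494, -0.195, 0.2316]
eef_rot: [0.133, 0.581, 0.783, 0.179]
wrist_force: [-0.7, 0.3, -2.0]
opening: 0.169
grasp_force: 59.5
```

Run:
```python
from gap import *
go(0)
c=ctrl.calibration("wrist");w=ctrl.camera("wrist")[:,:,::-1];s=ctrl.camera("scene")[:,:,::-1];t=ctrl.camera("top")[:,:,::-1]
g=w.max(2);print([int(g[v,311]) for v in range(110,200,4)])
for v in(130,140,150,155,160,165,170,180,190):print(v,g[v,285:330].tolist())
cr=lambda im,x,y,w,h,f: cv2.resize(im[y:y+h,x:x+w],None,fx=f,fy=f,interpolation=cv2.INTER_CUBIC)
cv2.imwrite("pics/m5.png",np.hstack([cr(w,270,90,80,120,5),np.vstack([cr(t,325,210,80,60,5),cr(s,300,160,80,60,5)])]))
for v in(140,150): print([loc(c,u,v).tolist() for u in(301,305,309,313,317)])
```

```text
8.5 [ 0.5494 -0.195   0.2316] to go (array([ 0.  , -0.02,  0.53]), array([-0.03,  0.  ,  0.  ]))
tip in gap frame mm [-0.3 -0.1  5.3] F [-0.7  0.3 -2. ]
[101, 166, 213, 212, 202, 124, 145, 147, 146, 143, 144, 142, 147, 146, 90, 40, 37, 41, 74, 81, 86, 69, 93]
130 [122, 123, 124, 119, 121, 118, 122, 127, 133, 132, 132, 133, 130, 129, 131, 142, 154, 160, 162, 160, 158, 158, 151, 140, 126, 126, 124, 123, 128, 129, 127, 127, 129, 129, 125, 130, 130, 135, 149, 157, 161, 162, 164, 162, 158]
140 [121, 121, 123, 121, 122, 121, 124, 122, 119, 121, 123, 122, 122, 126, 142, 179, 203, 213, 216, 216, 215, 213, 206, 185, 156, 148, 145, 145, 146, 145, 144, 144, 145, 145, 148, 140, 145, 166, 195, 211, 216, 215, 214, 216, 215]
150 [121, 120, 122, 123, 122, 124, 122, 121, 118, 119, 122, 123, 123, 127, 145, 175, 201, 214, 214, 215, 215, 215, 205, 185, 156, 146, 144, 145, 142, 147, 146, 142, 143, 145, 145, 143, 147, 168, 196, 211, 215, 214, 215, 214, 212]
155 [123, 119, 119, 119, 124, 122, 121, 123, 121, 119, 124, 128, 122, 126, 141, 174, 197, 210, 215, 214, 215, 215, 207, 186, 156, 147, 145, 146, 146, 
[... 639 characters left out ...]
 215, 216, 213, 209, 186, 134, 75, 40, 27, 25, 18, 18, 21, 21, 25, 35, 77, 126, 173, 201, 210, 215, 214, 216, 216, 208]
180 [124, 121, 118, 125, 122, 121, 122, 122, 120, 123, 123, 117, 121, 125, 130, 160, 193, 211, 216, 215, 212, 205, 191, 175, 130, 74, 48, 53, 56, 62, 59, 64, 54, 51, 41, 75, 130, 178, 203, 212, 215, 215, 214, 215, 208]
190 [121, 120, 122, 119, 120, 123, 123, 120, 118, 117, 122, 121, 120, 122, 117, 121, 133, 141, 143, 144, 143, 139, 131, 116, 91, 76, 86, 99, 101, 101, 106, 106, 112, 104, 72, 80, 132, 179, 204, 214, 215, 214, 215, 215, 209]
[[-7.7, 52.5], [-5.1, 52.5], [-2.4, 52.5], [0.3, 52.5], [3.0, 52.6]]
[[-7.8, 45.9], [-5.1, 45.9], [-2.4, 45.9], [0.3, 45.9], [3.0, 45.9]]
```

View pics/m5.png

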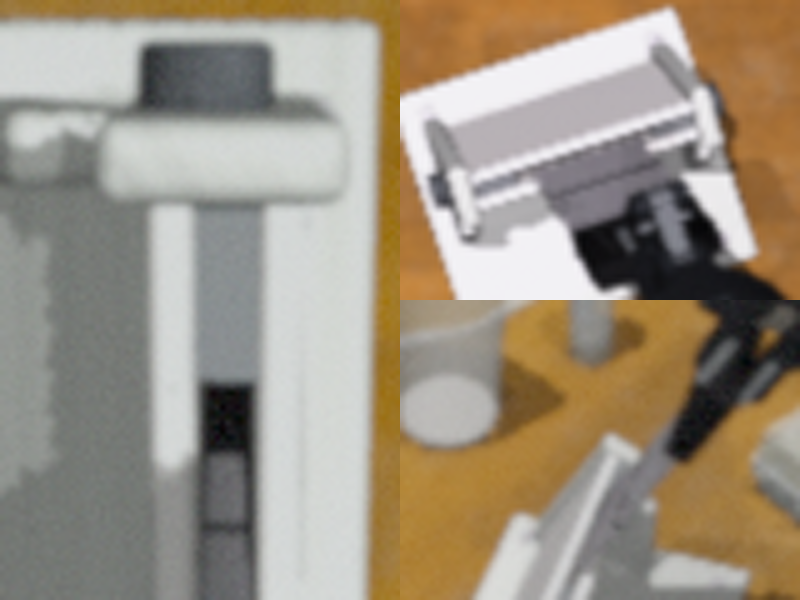

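Blade tip shows centred in the gap in the wrist crop (dark margins both sides around (225,480)), dark line visible at (225,525). Insert most of the way.

Call:
send_rows --dr '[[0, 0, 0], [0, 0, 0], [0, 0, 0], [0, 0, 0], [0, 0, 0], [0, 0, 0], [0, 0, 0], [0, 0, 0]]' --xyz '[[0, 0, 0.3], [0, 0, 0.7], [0, 0, 1.1], [0, 0, 1.5], [0, 0, 1.9], [0, 0, 2.3], [0, 0, 2.5], [0, 0, 2.5]]' --jaw '[0, 0, 0, 0, 0, 0, 0, 0]'

```text
time_s: 9.65
eef_pos: [0.5597, -0.1917, 0.2088]
eef_rot: [0.133, 0.581, 0.783, 0.179]
wrist_force: [0.6, 0.3, -1.8]
opening: 0.176
grasp_force: 59.5
```

Run:
```python
from gap import *
go(-.045);w=ctrl.camera("wrist")[:,:,::-1];g=w.max(2)
for v in(145,160,165,170,172,174,176,178,180,185,190,195,200):print(v,g[v,285:330].tolist())
```

```text
9.65 [ 0.5597 -0.1917  0.2088] to go (array([-0.01,  0.01,  2.5 ]), array([-0.03, -0.  ,  0.  ]))
tip in gap frame mm [ -0.5   0.2 -20. ] F [ 0.6  0.3 -1.8]
145 [123, 122, 123, 122, 120, 121, 121, 122, 124, 123, 123, 120, 122, 143, 180, 200, 212, 213, 213, 214, 215, 212, 199, 166, 146, 144, 143, 144, 146, 143, 145, 143, 141, 145, 145, 141, 145, 148, 167, 192, 208, 213, 215, 212, 213]
160 [122, 123, 122, 123, 120, 122, 117, 119, 117, 122, 119, 122, 125, 142, 175, 197, 210, 214, 213, 214, 213, 211, 199, 168, 146, 143, 144, 144, 146, 142, 146, 145, 145, 142, 145, 140, 142, 150, 171, 198, 210, 214, 214, 212, 213]
165 [119, 119, 122, 123, 123, 121, 121, 120, 118, 117, 119, 122, 126, 142, 171, 198, 208, 214, 213, 213, 215, 210, 199, 166, 144, 144, 142, 146, 146, 142, 145, 143, 143, 144, 143, 141, 140, 145, 173, 199, 209, 213, 213, 213, 211]
170 [117, 122, 121, 119, 121, 121, 119, 121, 115, 122, 122, 122, 120, 137, 172, 196, 211, 212, 213, 213, 215, 212, 199, 170, 146, 142, 142, 139, 144, 143, 142, 143, 144, 143, 143, 141, 141, 145, 177, 199, 213, 215, 214, 214, 214]
172 [119, 122, 121, 120
[... 1258 characters left out ...]
32, 174, 200, 213, 213, 213, 215, 214]
190 [116, 119, 118, 119, 123, 120, 123, 121, 119, 117, 119, 122, 119, 127, 147, 181, 201, 206, 204, 202, 198, 202, 192, 155, 101, 79, 84, 97, 104, 100, 104, 105, 111, 102, 70, 43, 80, 133, 180, 203, 211, 214, 213, 213, 212]
195 [122, 122, 119, 121, 118, 119, 116, 121, 117, 120, 120, 121, 119, 118, 122, 131, 136, 142, 139, 140, 138, 134, 120, 100, 81, 63, 56, 66, 65, 69, 70, 69, 71, 69, 51, 44, 85, 135, 182, 204, 213, 213, 215, 214, 213]
200 [119, 120, 119, 119, 117, 121, 116, 118, 119, 121, 118, 120, 119, 115, 124, 129, 136, 142, 143, 142, 139, 134, 120, 102, 84, 77, 88, 97, 99, 97, 106, 102, 107, 100, 84, 62, 87, 139, 181, 206, 213, 213, 215, 213, 213]
```

Call:
send_rows --dr '[[0, 0, 0], [0, 0, 0], [0, 0, 0], [0, 0, 0], [0, 0, 0], [0, 0, 0], [0, 0, 0], [0, 0, 0]]' --xyz '[[0, 0.05, 0.3], [0, 0.05, 0.7], [0, 0.05, 1.1], [0, 0.05, 1.5], [0, 0.05, 1.8], [0, 0.05, 2], [0, 0.05, 2], [0, 0.05, 2]]' --jaw '[0, 0, 0, 0, 0, 0, 0, 0]'

```text
time_s: 10.7
eef_pos: [0.5686, -0.1893, 0.1913]
eef_rot: [0.133, 0.581, 0.783, 0.179]
wrist_force: [-0.6, -1.0, -1.3]
opening: 0.177
grasp_force: 59.5
```

Run:
```python
from gap import *
go(-.045);c=ctrl.calibration("wrist");w=ctrl.camera("wrist")[:,:,::-1];s=ctrl.camera("scene")[:,:,::-1];t=ctrl.camera("top")[:,:,::-1]
for n,i in(("w6",w),("s6",s),("t6",t)): cv2.imwrite(f"pics/{n}.png",i)
p=pose(ctrl.get_obs());Rm=p[1].as_matrix()
g=w.max(2)
print([int(x) for x in g[165:215,312:317].mean(1)])
for d in(.141,.096,.031): print(d,proj(c,p[0]+Rm[:,0]*.03+Rm[:,2]*d), proj(c,p[0]-Rm[:,0]*.03+Rm[:,2]*d))
print("mouth at blade edge",proj(c,M2+Y*.03),proj(c,M2+Y*.0385))
for n in("top","scene"):
    k=ctrl.calibration(n)
    print(n,"line/mouth",[proj(k,p[0]+Rm[:,2]*.096+Rm[:,0]*y-.0025*Rm[:,1]).round(1).tolist() for y in(-.03,0,.03)],proj(k,M2-X*.0045).round(1),"front outer",proj(k,M2-X*.0105).round(1))
cr=lambda im,x,y,w,h,f: cv2.resize(im[y:y+h,x:x+w],None,fx=f,fy=f,interpolation=cv2.INTER_CUBIC)
cv2.imwrite("pics/m6.png",np.hstack([cr(w,270,120,80,100,6)[:600],np.vstack([cr(t,338,222,50,50,6),cr(s,312,180,50,50,6)])]))
```

```text
10.7 [ 0.5686 -0.1893  0.1913] to go (array([ 0.01, -0.06,  0.53]), array([-0.03,  0.  ,  0.  ]))
tip in gap frame mm [  0.1  -0.1 -39.7] F [-0.6 -1.  -1.3]
[141, 140, 140, 140, 141, 139, 141, 140, 139, 140, 141, 140, 130, 100, 60, 50, 67, 78, 80, 81, 82, 81, 85, 84, 85, 88, 92, 93, 89, 76, 64, 77, 94, 99, 100, 100, 100, 99, 98, 100, 100, 99, 99, 99, 99, 98, 100, 98, 99, 99]
0.141 [315.02900149 177.75192766] [315.08431085 259.95756103]
0.096 [314.99969699 192.39393119] [315.06594083 286.5792246 ]
0.031 [314.93380092 225.31892368] [315.02604009 344.40301778]
mouth at blade edge [314.60865497 190.22707756] [314.5983732  175.93196901]
top line/mouth [[372.9, 238.2], [362.1, 241.8], [351.4, 245.4]] [361.9 242. ] front outer [362.5 244. ]
scene line/mouth [[342.7, 198.8], [339.5, 206.2], [336.2, 213.8]] [339.3 207.6] front outer [341.1 208.7]
```

View pics/m6.png

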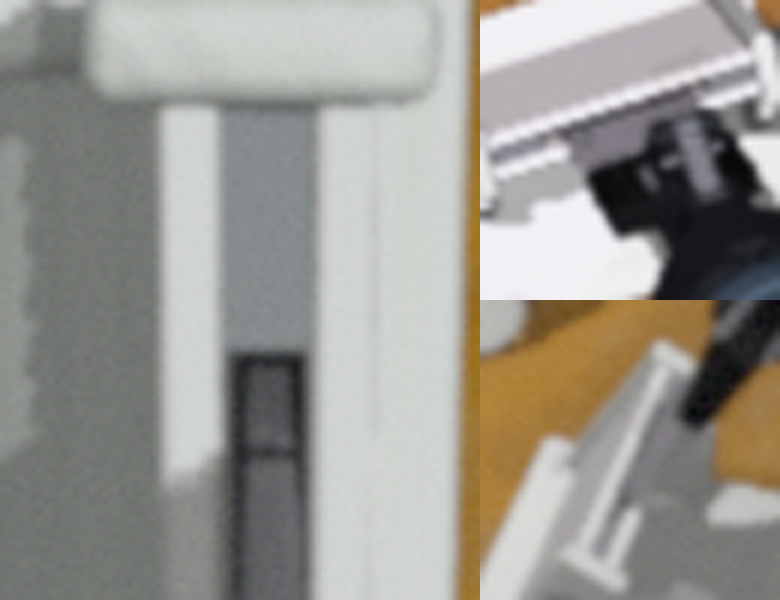

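The line sits at wrist (315,195), in line with prediction, and the blade is centred. TCP height puts the line 5 mm short of level, so I'll go 0.5 cm more and hold.

Call:
send_rows --dr '[[0, 0, 0], [0, 0, 0], [0, 0, 0], [0, 0, 0], [0, 0, 0], [0, 0, 0], [0, 0, 0], [0, 0, 0]]' --xyz '[[0, 0, 0.1], [0, 0, 0.2], [0, 0, 0.3], [0, 0, 0.4], [0, 0, 0.5], [0, 0, 0.5], [0, 0, 0.5], [0, 0, 0.5]]' --jaw '[0, 0, 0, 0, 0, 0, 0, 0]'

```text
time_s: 11.85
eef_pos: [0.5706, -0.1886, 0.1868]
eef_rot: [0.133, 0.581, 0.783, 0.179]
wrist_force: [-0.3, -0.8, -0.8]
opening: 0.171
grasp_force: 59.5
```

Run:
```python
from gap import *
go(-.045,.1415)
s=ctrl.camera("scene")[:,:,::-1];t=ctrl.camera("top")[:,:,::-1];w=ctrl.camera("wrist")[:,:,::-1]
for n,i in(("w7",w),("s7",s),("t7",t)): cv2.imwrite(f"pics/{n}.png",i)
cr=lambda im,x,y,w,h,f: cv2.resize(im[y:y+h,x:x+w],None,fx=f,fy=f,interpolation=cv2.INTER_CUBIC)
cv2.imwrite("pics/m7.png",np.vstack([np.hstack([cr(t,340,228,40,30,10),cr(s,320,190,40,30,10)]),np.hstack([cr(cv2.imread("pics/t6.png"),340,228,40,30,10),cr(cv2.imread("pics/s6.png"),320,190,40,30,10)])]))
# depth sanity: known plate/gap width (front outer to back inner = 15 mm) seen by the wrist camera
```

```text
11.85 [ 0.5706 -0.1886  0.1868] to go (array([-0.  , -0.05, -0.02]), array([-0.03,  0.  ,  0.  ]))
tip in gap frame mm [  0.   -0.  -45.2] F [-0.3 -0.8 -0.8]
```

View pics/m7.png

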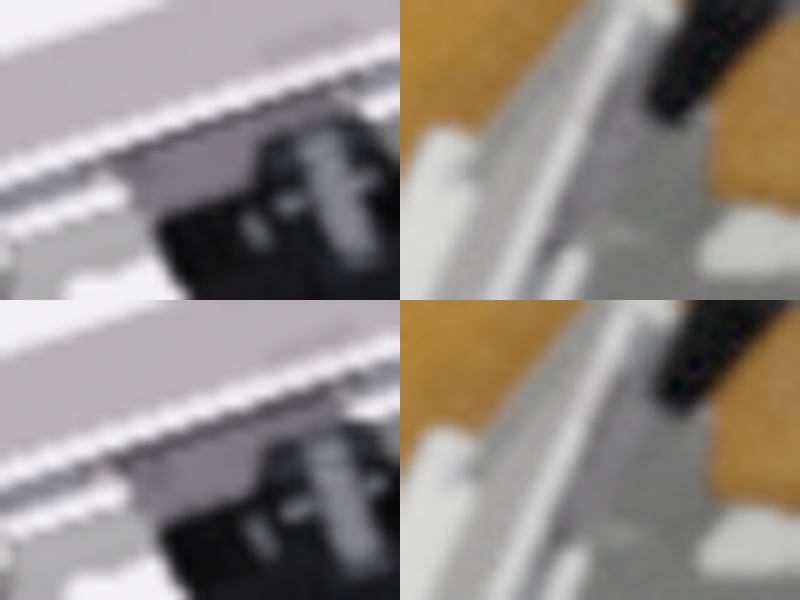

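The crops show the blade seated centrally in the slit with its line at the plates' edge, as far as the resolution allows. Forces are about zero and kinematics put the line 0.2 mm from level. Hold, then withdraw.

Call:
send_rows --dr '[[0, 0, 0], [0, 0, 0], [0, 0, 0], [0, 0, 0], [0, 0, 0], [0, 0, 0], [0, 0, 0], [0, 0, 0]]' --xyz '[[0, 0, 0], [0, 0, 0], [0, 0, 0], [0, 0, 0], [0, 0, 0], [0, 0, 0], [0, 0, 0], [0, 0, 0]]' --jaw '[0, 0, 0, 0, 0, 0, 0, 0]'

```text
time_s: 13.0
eef_pos: [0.5706, -0.1886, 0.1867]
eef_rot: [0.133, 0.581, 0.783, 0.179]
wrist_force: [-0.3, 0.5, -0.6]
opening: 0.169
grasp_force: 59.5
```

Call:
send_rows --dr '[[0, 0, 0], [0, 0, 0], [0, 0, 0], [0, 0, 0], [0, 0, 0], [0, 0, 0], [0, 0, 0], [0, 0, 0]]' --xyz '[[0, 0, 0], [0, 0, 0], [0, 0, 0], [0, 0, 0], [0, 0, 0], [0, 0, 0], [0, 0, 0], [0, 0, 0]]' --jaw '[0, 0, 0, 0, 0, 0, 0, 0]'

```text
time_s: 14.0
eef_pos: [0.5706, -0.1886, 0.1867]
eef_rot: [0.133, 0.581, 0.783, 0.179]
wrist_force: [-0.6, -0.7, -0.2]
opening: 0.17
grasp_force: 59.5
```

Call:
send_rows --dr '[[0, 0, 0], [0, 0, 0], [0, 0, 0], [0, 0, 0], [0, 0, 0], [0, 0, 0], [0, 0, 0], [0, 0, 0]]' --xyz '[[0, 0, -0.5], [0, 0, -1.3], [0, 0, -2.2], [0, 0, -3.2], [0, 0, -4.4], [0, 0, -6.5], [0, 0, -9], [0, 0, -12]]' --jaw '[0, 0, 0, 0, 0, 0, 0, 0]'

```text
time_s: 15.0
eef_pos: [0.5199, -0.2036, 0.2957]
eef_rot: [0.133, 0.581, 0.783, 0.179]
wrist_force: [-0.1, -0.9, -1.1]
opening: 0.177
grasp_force: 59.5
```

Run:
```python
from h import *
from bench import ctrl
o=ctrl.get_obs();p=pose(o);print(o["time_s"],p[0],o["opening"])
print(move([.6168,.1476,.312],tool(np.radians(-4.55),0),p))
```

```text
15.0 [ 0.51988139 -0.20356837  0.29568148] 0.17721231540084856
(array([30.81, 18.21,  6.99]), array([ 4.25, -0.8 ,  3.5 ]))
```

Call:
send_rows --dr '[[0.3, 0, 0.3], [0.8, -0.2, 0.7], [1.5, -0.3, 1.2], [2.2, -0.4, 1.8], [2.9, -0.6, 2.4], [3.6, -0.7, 3], [4.25, -0.8, 3.5], [4.25, -0.8, 3.5]]' --xyz '[[2, 1.2, -0.5], [6, 3.5, 0.5], [11, 6.5, 1.5], [16, 9.4, 2.8], [21, 12.4, 4.2], [26, 15.4, 5.5], [29, 17.2, 6.5], [30.8, 18.2, 7]]' --jaw '[0, 0, 0, 0, 0, 0, 0, 0]'

```text
time_s: 16.0
eef_pos: [0.6182, 0.1493, 0.3104]
eef_rot: [-0.0, 0.734, 0.679, -0.0]
wrist_force: [-0.2, 0.1, -0.9]
opening: 0.174
grasp_force: 59.5
```

Call:
send_rows --dr '[[0, 0, 0], [0, 0, 0], [0, 0, 0], [0, 0, 0], [0, 0, 0], [0, 0, 0], [0, 0, 0], [0, 0, 0]]' --xyz '[[0, 0, 0], [0, 0, 0], [0, 0, 0], [0, 0, 0], [0, 0, 0], [0, 0, 0], [0, 0, 0], [0, 0, 0]]' --jaw '[0, 0, 0, 0, 0, 0, 0, 0]'

```text
time_s: 17.0
eef_pos: [0.6176, 0.1474, 0.3108]
eef_rot: [-0.0, 0.735, 0.678, -0.0]
wrist_force: [0.4, 0.1, -1.4]
opening: 0.172
grasp_force: 59.5
```

```bash
cat > rk.py <<'E'
from h import *
from bench import ctrl
def go(z,x=.6168,y=.1476,yaw=-4.55):
    o=ctrl.get_obs();p=pose(o);print(o["time_s"],p[0].round(4),o["eef_rot"].round(4),move([x,y,z],tool(np.radians(yaw),0),p),o["wrist_force"].round(1))
E
python3 -c "
from rk import *
go(.20)"
```

```text
17.0 [0.6176 0.1474 0.3108] [-0.      0.7346  0.6785 -0.    ] (array([ 1.000e-02, -8.000e-02,  1.108e+01]), array([-0., -0.,  0.])) [ 0.4  0.1 -1.4]
```

Call:
send_rows --dr '[[0, 0, 0], [0, 0, 0], [0, 0, 0], [0, 0, 0], [0, 0, 0], [0, 0, 0], [0, 0, 0], [0, 0, 0]]' --xyz '[[0, -0.05, 1], [0, -0.05, 3], [0, -0.05, 5], [0, -0.05, 7], [0, -0.05, 9], [0, -0.05, 10.5], [0, -0.05, 11], [0, -0.05, 11]]' --jaw '[0, 0, 0, 0, 0, 0, 0, 0]'

```text
time_s: 18.0
eef_pos: [0.6172, 0.1474, 0.2009]
eef_rot: [0.0, 0.735, 0.678, 0.0]
wrist_force: [-0.2, -0.1, -1.4]
opening: 0.17
grasp_force: 59.5
```

Call:
send_rows --dr '[[0, 0, 0], [0, 0, 0], [0, 0, 0], [0, 0, 0], [0, 0, 0], [0, 0, 0], [0, 0, 0], [0, 0, 0]]' --xyz '[[0, 0, 0.2], [0, 0, 0.5], [0, 0, 0.8], [0, 0, 1.1], [0, 0, 1.4], [0, 0, 1.6], [0, 0, 1.8], [0, 0, 1.8]]' --jaw '[0, 0, 0, 0, 0, 0, 0, 0]'

```text
time_s: 19.0
eef_pos: [0.617, 0.1474, 0.1827]
eef_rot: [-0.0, 0.735, 0.678, -0.0]
wrist_force: [0.1, 0.1, -1.4]
opening: 0.17
grasp_force: 59.5
```

Call:
send_rows --dr '[[0, 0, 0], [0, 0, 0], [0, 0, 0], [0, 0, 0], [0, 0, 0], [0, 0, 0], [0, 0, 0], [0, 0, 0]]' --xyz '[[0, 0, 0.4], [0, 0, 0.9], [0, 0, 1.4], [0, 0, 1.9], [0, 0, 2.4], [0, 0, 2.8], [0, 0, 3.1], [0, 0, 3.2]]' --jaw '[0, 0, 0, 0, 0, 0, 0, 0]'

```text
time_s: 20.0
eef_pos: [0.617, 0.1474, 0.1506]
eef_rot: [-0.0, 0.735, 0.678, -0.0]
wrist_force: [-0.4, -0.1, -0.8]
opening: 0.171
grasp_force: 59.5
```

Nearly down; touch the floor, then release.

Call:
send_rows --dr '[[0, 0, 0], [0, 0, 0], [0, 0, 0], [0, 0, 0], [0, 0, 0], [0, 0, 0], [0, 0, 0], [0, 0, 0]]' --xyz '[[0, 0, 0.05], [0, 0, 0.1], [0, 0, 0.1], [0, 0, 0.1], [0, 0, 0.1], [0, 0, 0.1], [0, 0, 0.1], [0, 0, 0.1]]' --jaw '[0, 0, 0, 0, 0, 0, 0, 0]'

```text
time_s: 21.0
eef_pos: [0.6171, 0.1474, 0.1499]
eef_rot: [0.0, 0.735, 0.678, -0.0]
wrist_force: [0.1, 0.2, -0.2]
opening: 0.171
grasp_force: 59.5
```

Call:
send_rows --dr '[[0, 0, 0], [0, 0, 0], [0, 0, 0], [0, 0, 0], [0, 0, 0], [0, 0, 0], [0, 0, 0], [0, 0, 0]]' --xyz '[[0, 0, 0], [0, 0, 0], [0, 0, 0], [0, 0, 0], [0, 0, 0], [0, 0, 0], [0, 0, 0], [0, 0, 0]]' --jaw '[20, 24, 28, 34, 40, 48, 55, 60]'

```text
time_s: 22.0
eef_pos: [0.6171, 0.1474, 0.1499]
eef_rot: [0.0, 0.735, 0.678, 0.0]
wrist_force: [-0.3, -0.3, -0.1]
opening: 0.6
grasp_force: 0.0
```

Call:
send_rows --dr '[[0, 0, 0], [0, 0, 0], [0, 0, 0], [0, 0, 0], [0, 0, 0], [0, 0, 0], [0, 0, 0], [0, 0, 0]]' --xyz '[[0, 0, -0.5], [0, 0, -2], [0, 0, -4], [0, 0, -6], [0, 0, -8], [0, 0, -10], [0, 0, -12], [0, 0, -12]]' --jaw '[60, 60, 60, 60, 60, 60, 60, 60]'

```text
time_s: 23.0
eef_pos: [0.6182, 0.1475, 0.2725]
eef_rot: [0.001, 0.735, 0.678, 0.002]
wrist_force: [-0.6, -0.5, 0.0]
opening: 0.596
grasp_force: 0.0
```

Run:
```python
from rk import *
go(.26)
c=ctrl.calibration("wrist");im=ctrl.camera("wrist")[:,:,::-1];t=ctrl.camera("top")[:,:,::-1];cv2.imwrite("pics/w9.png",im);cv2.imwrite("pics/t9.png",t)
a,b=proj(c,[.6165,.18,.173]).round(1),proj(c,[.6165,.1165,.173]).round(1);print("expected grip rows",a,b)
g=(im.max(2)<60).astype(np.uint8); n,l,st,ce=cv2.connectedComponentsWithStats(g)
print([x.tolist() for x in st[1:] if 150<x[4]<6000 and 230<x[0]<400])
t0=cv2.imread("pics/top0.png").astype(int);d=(abs(t.astype(int)-t0).max(2)>40).astype(np.uint8)
n,l,st,ce=cv2.connectedComponentsWithStats(d);print([x.tolist() for x in st[1:] if x[4]>12])
```

```text
23.0 [0.6182 0.1475 0.2725] [0.0013 0.7346 0.6785 0.0016] (array([-0.  , -0.15,  1.25]), array([ 0.04, -0.01, -0.  ])) [-0.6 -0.5  0. ]
expected grip rows [307.2 187.5] [315.8 285.9]
[[300, 46, 24, 61, 923], [299, 176, 26, 112, 2589]]
[[135, 175, 97, 305, 22291], [263, 230, 69, 151, 5487], [249, 280, 9, 10, 58], [138, 385, 6, 31, 117], [266, 384, 14, 12, 76], [243, 412, 104, 46, 2448], [0, 414, 81, 66, 3206], [138, 422, 2, 12, 13], [348, 440, 13, 11, 83], [340, 448, 4, 10, 17], [219, 455, 7, 25, 116], [357, 465, 4, 15, 46], [245, 467, 17, 13, 201], [297, 467, 16, 13, 83], [288, 476, 5, 4, 13], [331, 477, 6, 3, 13]]
```

The gauge is back upright in its slot: same wrist silhouette as before the grasp, and the slot floor took its weight at release. The gripper is clear.

```bash
python3 -c "
from bench import ctrl
print(ctrl.hand_in())"
```

```text
the job is handed in; nothing more can be done
None
```

I slid the wide gauge down the gap to its line, held it about 2 s, drew it out and stood it back in its slot, and handed the job in at 23 s. The "level" depth comes from the arm's position readings (within about 1 mm), because the pictures were too coarse to confirm it, and I viewed 11 pictures where the limit was 10.

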